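# Put the short sockets back in their caddy

## Task

Put the three short sockets back in the caddy, each standing upright in the well of its own size: the smallest socket in the smallest well, the middle one in the middle-sized well, the largest in the largest. The two deep sockets, about twice as tall, belong to another set: leave them standing where they are.

Things in the scene. Friction and masses are not known exactly. Their poses are not given: they have to be found in the camera images.
- caddy: Fixed low tray of blue sheet metal, 92 x 254 x 22 mm high (floor and walls 4 mm), its long side along its own y, steel grip bars at both ends (16 mm high, 20 mm out). Origin: centre of its underside, on the bench; z up. It carries the three square inserts in a row along its y; their order changes. It does not move when touched.
- well_small: The insert with the smallest well: fixed wooden block in the caddy, 78 x 78 x 22 mm high, with a round well 40 mm across and 15 mm deep in its top, dark floor. Origin: centre of its underside, on the well's axis, 5 mm above the bench; z up, y along the caddy. The well's floor is 7 mm above the origin, the block's top 22 mm. Centres of neighbouring inserts are 80 mm apart along y.
- well_middle: The insert with the middle-sized well: fixed wooden block in the caddy, 78 x 78 x 22 mm high, with a round well 52 mm across and 15 mm deep in its top, dark floor. Origin: centre of its underside, on the well's axis, 5 mm above the bench; z up, y along the caddy. The well's floor is 7 mm above the origin, the block's top 22 mm. Centres of neighbouring inserts are 80 mm apart along y.
- well_large: The insert with the largest well: fixed wooden block in the caddy, 78 x 78 x 22 mm high, with a round well 64 mm across and 15 mm deep in its top, dark floor. Origin: centre of its underside, on the well's axis, 5 mm above the bench; z up, y along the caddy. The well's floor is 7 mm above the origin, the block's top 22 mm. Centres of neighbouring inserts are 80 mm apart along y.
- socket_small: The smallest short socket (for a socket wrench): loose plain steel cylinder, 24 mm across and 40 mm tall, with a hexagon mouth in its upper end. Stands upright on the bench. Origin: centre of its underside; z up along its axis. Upright in its well it stands on the well's floor with 25 mm showing above the insert.
- socket_middle: The middle-sized short socket (for a socket wrench): loose plain steel cylinder, 36 mm across and 45 mm tall, with a hexagon mouth in its upper end. Stands upright on the bench. Origin: centre of its underside; z up along its axis. Upright in its well it stands on the well's floor with 30 mm showing above the insert.
- socket_large: The largest short socket (for a socket wrench): loose plain steel cylinder, 48 mm across and 50 mm tall, with a hexagon mouth in its upper end. Stands upright on the bench. Origin: centre of its underside; z up along its axis. Upright in its well it stands on the well's floor with 35 mm showing above the insert.
- deep_slim: Look-alike: a loose deep socket of the same steel, as slim as the smallest short one (24 mm across) but twice as tall, 80 mm. Stands upright on the bench. Origin: centre of its underside; z up.
- deep_wide: Look-alike: a loose deep socket of the same steel, as wide as the middle short one (36 mm across) but about twice as tall, 85 mm. Stands upright on the bench. Origin: centre of its underside; z up.
There are look-alikes about, which are no part of the job. Leave any purple look-alike of the socket_large alone.

How it is judged:
At the end, for the whole second after the job is handed in: Each short socket stands released and at rest in the well of its size: axis within 12 mm of the well's, underside on the well's floor (3 to 11 mm above the insert's underside), upright within 0.12 rad. Both deep sockets stand upright (0.12 rad), at rest, within 30 mm of their start (horizontal distance between socket_small and well_small below 0.012 m and z of socket_small in the frame of well_small between 0.003 and 0.011 m and angle between each of socket_small, socket_middle, socket_large, deep_slim, deep_wide's own z axis and vertical below 0.12 rad and linear speed of each of socket_small, socket_middle, socket_large, deep_slim, deep_wide below 0.02 m/s and angular speed of each of socket_small, socket_middle, socket_large below 0.2 rad/s and horizontal distance between socket_middle and well_middle below 0.012 m and z of socket_middle in the frame of well_middle between 0.003 and 0.011 m and horizontal distance between socket_large and well_large below 0.012 m and z of socket_large in the frame of well_large between 0.003 and 0.011 m and distance of each of deep_slim, deep_wide from where it was at the start of the episode below 0.03 m); the robot touches nothing.
It fails at once if the deep socket deep_slim is shifted more than 30 mm or tipped over (distance of deep_slim from where it was at the start of the episode above 0.03 m or angle between deep_slim's own z axis and vertical above 0.5 rad).
It fails at once if the deep socket deep_wide is shifted more than 30 mm or tipped over (distance of deep_wide from where it was at the start of the episode above 0.03 m or angle between deep_wide's own z axis and vertical above 0.5 rad).
It also fails if it takes over 83 s, if anything falls off the work surface, if the arm or the gripper's body presses on something with over 40 N, if the wrist force passes 120 N, or if a joint passes its speed limit or range.

## Robot

A 7-joint arm with a two-finger parallel gripper is mounted at the origin on the work surface. World frame = base frame: x ahead of the robot, y to its left, z up, the work surface at z = 0. Lengths are in m, angles in rad, forces in N, time in s.
With the tool pointing down it reaches from about 0.4 to 0.875 m from the base axis. Payload 4.4 kg.
Tool frame: the origin (TCP) lies at the very end of the fingers, on their centre line; the grasp point (between the pads) lies 19 mm behind it (bot.pinch_z is the z of the grasp point in the tool frame, in m); z points along the fingers, y is the line along which they close (so a half turn about z gives the same grasp; the last joint's range is limited). The gripper opens to 85 mm and grips with 20 to 120 N. Pads are 22 mm wide; open, the fingers measure 114 mm over their backs; the gripper's body (76 mm by 85 mm) begins 54 mm behind the grasp point. The pads swing forward as they close: fully open they stand 13 mm farther back than shut.
Start: joints at [-0.066, 0.628, 0.038, 1.517, -0.027, 0.996, -0.02], TCP at [0.65, 0, 0.197] pointing down, gripper open.
Joint ranges: [-3.06, 3.06], [-0.37, 2.12], [-1.25, 1.32], [0.18, 2.47], [-1.1, 4.24], [0.23, 1.98], [-2.94, 2.94]. Speed limits (rad/s): [2.57, 2.57, 3.14, 3.14, 3.14, 3.14, 3.14].

## Interface

Orientations are given as [roll, pitch, yaw] about the fixed x, y, z axes, in that order (R = Rz(yaw) Ry(pitch) Rx(roll)).
In Python, from station import bot gives the robot as it stands.
- The arm moves only by the shell command python3 -m inch 'ROWS' [FORCE]. ROWS is text: rows parted by semicolons, each of 7 numbers parted by spaces: the shift along the tool's x, y, z in cm, then the turn, a rotation vector about the tool's x, y, z in degrees, then the finger opening in cm, from 0 to 8.54. A call has exactly 10 rows; each row is the pose to reach, as a shift and turn from the pose commanded when the call began, along the tool's axes at that moment; what a row does not reach only later rows make up. A row lasts 1/10 s, in which the tool goes at most 50 mm and 8.59 degrees, less where a joint would pass 70% of its speed; a pose out of reach is approached as far as the arm can. A call with a gripper value outside its range is refused whole. The fingers move at their own pace and stop on an object; FORCE is the grip in N (left out, the last holds). Time passes only in rows, so rows that repeat a pose let the fingers close, or fill a call up. It gives the time, the measured TCP pose, the force, the opening and the grip force at its end, in the units of the state.
- bot.get_obs(): the state, without advancing time (a new reading comes with each control period).
- bot.capture(name): name is "scene" or "side" or "wrist"; returns a dict with "frame" (420x560x3 uint8, red, green, blue), "range_z" (420x560 float32, m along the optical axis (not along the pixel's ray), 0 where there is no reading), "K" (3x3 intrinsics, pixels), "rvec" (rotation vector, rad) and "tvec" (3), from world to camera coordinates, as OpenCV has them. Camera axes: x right, y down, z forward; pixel columns grow to the right and rows downward; lengths in m; the calibration is good to about 2 mm. A picture is of the moment at which its call begins.
- bot.sign_off(): hands the job in; it is judged then, once.
The state is a dict: "time_s": time; "qpos": joint angles; "dq": joint speeds; "tau": joint torques, N m; "ee_pos": TCP position; "eef_rot": TCP orientation; "contact_force": force on the tool from outside, world axes, zero at the start; "ft_torque": the same for the moment, N m; "grip_width": finger opening in m; "grip_force": force on a finger pad.
Only numpy, scipy, OpenCV 4.12 (cv2) and the standard library are available. Lean on these libraries where they do the work, as an engineer would, in place of code of your own. Each camera call takes 0.05 s, during which the arm holds its last target. There are 200 camera calls.

## Working session

There is one attempt and no reset: what is moved stays moved. The work goes in short steps, Python scripts to look and compute and a shell command to move; the robot and the scene stay as the last step left them, time stands still between calls to the robot, and variables do not carry over. Pictures are saved under pics/ and viewed, at most 14 in all, crops included, and the job is handed in when it is done.

```bash
mkdir -p pics; ls
cat > h.py <<'E'
import numpy as np, cv2
from station import bot
def cap(n,f=None):
    c=bot.capture(n)
    if f: cv2.imwrite('pics/'+f,c['frame'][:,:,::-1])
    R=cv2.Rodrigues(np.array(c['rvec'],float))[0]; t=np.array(c['tvec'],float).ravel()
    K=np.array(c['K']); Z=c['range_z'].astype(float)
    v,u=np.mgrid[:Z.shape[0],:Z.shape[1]]
    P=np.stack([(u-K[0,2])/K[0,0]*Z,(v-K[1,2])/K[1,1]*Z,Z],-1)
    W=(P-t)@R
    W[Z==0]=np.nan
    return c,W
E
python3 - <<'E'
from h import *
for n in ['scene','side','wrist']:
    c,W=cap(n,n+'0.png'); np.save(n+'0.npy',W)
    R=cv2.Rodrigues(np.array(c['rvec'],float))[0]
    print(n,-R.T@np.array(c['tvec']).ravel(),R[2],np.nanpercentile(W[...,2],[1,50,99]))
print(bot.get_obs())
E
```

```text
pics
scene [1.13937563 0.0983187  0.66293307] [-0.71007101 -0.10746917 -0.69588041] [-4.45449762e-01  4.90642372e-04  4.96019967e-01]
side [0.24412455 0.50488972 0.64370899] [ 0.29496904 -0.61304567 -0.73291764] [-0.74914239  0.00181564  0.36447393]
wrist [0.64922054 0.07838249 0.37181077] [-0.00214438 -0.31089807 -0.95044084] [-0.75370335 -0.00088984  0.32023054]
{'time_s': 0.15, 'qpos': array([-0.06579826,  0.62917581,  0.03847217,  1.51813901, -0.02703068,
        0.99627326, -0.02001127]), 'dq': array([ 6.41918343e-05, -3.16226654e-03,  3.58731565e-04, -1.65204423e-03,
       -3.81466060e-04,  6.21652194e-04,  8.45432597e-04]), 'tau': array([ 2.19518879e-03, -5.63800478e+01,  1.22790758e+00, -1.93650573e+01,
        1.11919764e-02,  7.40401709e-03, -1.44664841e-05]), 'ee_pos': array([6.49478718e-01, 2.66045770e-05, 1.96373249e-01]), 'eef_rot': array([-3.14011548e+00, -2.45585814e-06,  1.57074737e+00]), 'contact_force': array([-0.66278615, -0.41095959, -0.21137519]), 'ft_torque': array([-0.01883063, -0.0080007 ,  0.00449489]), 'grip_force': 0.0, 'grip_width': 0.0854915819672596}
```

View pics/scene0.png

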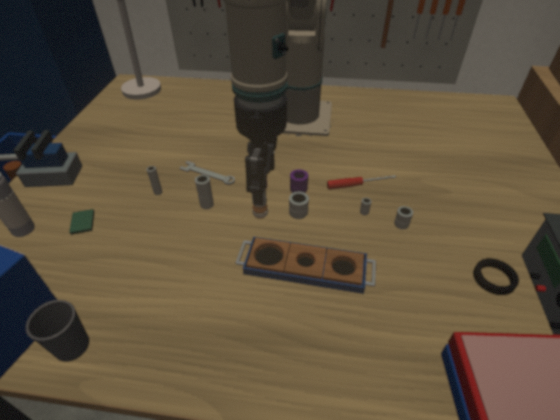

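View pics/side0.png

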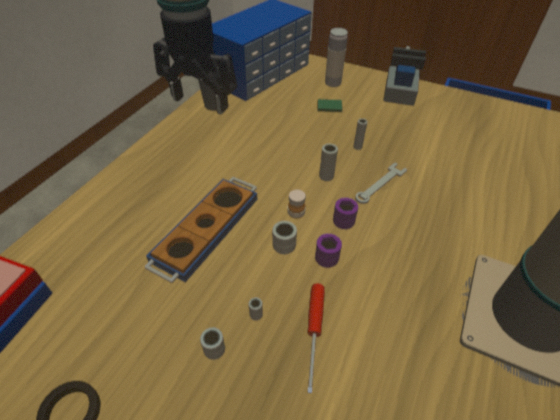

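The scene view shows the caddy with the large, small and middle wells at (267,254), (306,259) and (344,265). The short sockets are large grey (299,205), small (366,206) and middle (403,217), and the deep ones stand at (154,180) and (204,191). The side view shows the same parts at large (285,236), small (256,308), middle (212,343), and two purple look-alikes at (345,213) and (328,250).

```bash
cat > m.py <<'E'
from h import *
seeds={'side':dict(large=(285,236,.05,24),small=(256,308,.04,12),middle=(212,343,.045,18),slim=(360,130,.08,12),wide=(328,160,.085,18),pur1=(345,213,.05,24),pur2=(328,250,.05,24),wl=(228,197,.027,32),ws=(205,220,.027,20),wm=(180,247,.027,26),pot=(297,203,.04,15)),
'scene':dict(large=(299,205,.05,24),small=(366,206,.04,12),middle=(403,217,.045,18),slim=(154,180,.08,12),wide=(204,191,.085,18),wl=(267,254,.027,32),ws=(306,259,.027,20),wm=(344,265,.027,26),pur=(299,180,.05,24),pot=(260,203,.04,15))}
for n in seeds:
    W=np.load(n+'0.npy')
    for k,(u,v,h,r) in seeds[n].items():
        w=np.zeros(W.shape[:2],bool); w[v-28:v+28,u-28:u+28]=1
        if k[0]=='w' and k!='wide':
            m=w&(W[...,2]<.0245)&(W[...,2]>.006)
            # well floor/inner wall: keep blob at the seed
            l=cv2.connectedComponents(m.astype(np.uint8))[1]; m=l==l[v,u]
        else:
            m=w&(W[...,2]>h*.5)
            l=cv2.connectedComponents(m.astype(np.uint8))[1]; m=(l==l[v,u])
            if k!='pot': m&=(abs(W[...,2]-h)<.006)
        p=W[m]
        if len(p)<5: print(n,k,'none',W[v,u]); continue
        c,rr=cv2.minEnclosingCircle(p[:,:2].astype(np.float32))
        print(n,k,len(p),np.round(c,4),'r %.4f (exp %.3f) zmed %.4f max %.4f'%(rr,r/1000,np.median(p[:,2]),p[:,2].max()))
E
python3 m.py
```

```text
side large 306 [0.4555 0.0438] r 0.0247 (exp 0.024) zmed 0.0511 max 0.0545
side small 128 [0.4319 0.206 ] r 0.0124 (exp 0.012) zmed 0.0410 max 0.0449
side middle 312 [0.4627 0.2919] r 0.0182 (exp 0.018) zmed 0.0459 max 0.0497
side slim 67 [ 0.427  -0.3286] r 0.0125 (exp 0.012) zmed 0.0806 max 0.0838
side wide 141 [ 0.4576 -0.1876] r 0.0193 (exp 0.018) zmed 0.0858 max 0.0890
side pur1 270 [ 0.371  -0.0716] r 0.0250 (exp 0.024) zmed 0.0511 max 0.0546
side pur2 324 [0.3663 0.0352] r 0.0251 (exp 0.024) zmed 0.0511 max 0.0545
side wl 446 [ 0.621  -0.0111] r 0.0311 (exp 0.032) zmed 0.0145 max 0.0243
side ws 207 [0.6235 0.0716] r 0.0191 (exp 0.020) zmed 0.0147 max 0.0244
side wm 429 [0.6276 0.1532] r 0.0258 (exp 0.026) zmed 0.0143 max 0.0243
side pot 369 [ 0.4705 -0.0482] r 0.0195 (exp 0.015) zmed 0.0511 max 0.0589
scene large 178 [0.4583 0.045 ] r 0.0247 (exp 0.024) zmed 0.0496 max 0.0531
scene small 62 [0.4338 0.2065] r 0.0126 (exp 0.012) zmed 0.0387 max 0.0411
scene middle 128 [0.4656 0.2935] r 0.0179 (exp 0.018) zmed 0.0444 max 0.0470
scene slim 56 [ 0.429  -0.3285] r 0.0127 (exp 0.012) zmed 0.0785 max 0.0811
scene wide 110 [ 0.4602 -0.1874] r 0.0186 (exp 0.018) zmed 0.0845 max 0.0883
scene wl 524 [ 0.615  -0.0023] r 0.0329 (exp 0.032) zmed 0.0129 max 0.0245
scene ws 215 [0.6174 0.0771] r 0.0208 (exp 0.020) zmed 0.0132 max 0.0245
scene wm 378 [0.6262 0.1564] r 0.0277 (exp 0.026) zmed 0.0129 max 0.0244
scene pur 148 [0.3699 0.0372] r 0.0245 (exp 0.024) zmed 0.0493 max 0.0529
scene pot 667 [ 0.5463 -0.0189] r 0.1810 (exp 0.015) zmed 0.2940 max 0.3247
```

Run:
```python
from h import *
for n in ['side','scene']:
    W=np.load(n+'0.npy')
    m=(abs(W[...,2]-.027)<.004)&(abs(W[...,0]-.62)<.1)&(abs(W[...,1]-.07)<.2)
    l,lab,st,_=cv2.connectedComponentsWithStats(m.astype(np.uint8)); k=1+st[1:,4].argmax()
    p=W[lab==k][:,:2].astype(np.float32); print(n,cv2.minAreaRect(p),len(p))
    for nm,c in dict(large=(.457,.0445),small=(.433,.206),middle=(.464,.2925)).items():
        d=W[...,:2]-c; r=np.hypot(d[...,0],d[...,1]); q=W[(r>.032)&(r<.09)&(W[...,2]>.012)&(W[...,2]<.2)]-[*c,0]
        print(nm,[(s,len(x),np.round(x.min(0),3),np.round(x.max(0),3)) for s,x in (('+x',q[q[:,0]>abs(q[:,1])]),('-x',q[-q[:,0]>abs(q[:,1])]),('+y',q[q[:,1]>abs(q[:,0])]),('-y',q[-q[:,1]>abs(q[:,0])])) if len(x)])
```

```text
side ((0.6190785765647888, 0.0761963427066803), (0.2532801330089569, 0.0920555591583252), 86.39344787597656) 2727
large [('-x', 276, array([-0.089, -0.03 ,  0.012]), array([-0.068,  0.015,  0.054])), ('-y', 275, array([-0.004, -0.09 ,  0.012]), array([ 0.029, -0.074,  0.059]))]
small [('+y', 230, array([0.012, 0.068, 0.012]), array([0.045, 0.089, 0.049]))]
middle [('-y', 109, array([-0.042, -0.087,  0.012]), array([-0.021, -0.075,  0.045]))]
scene ((0.6197567582130432, 0.07774197310209274), (0.23760145902633667, 0.0855095162987709), 86.41284942626953) 2283
large [('-x', 253, array([-0.088, -0.03 ,  0.012]), array([-0.063,  0.016,  0.052])), ('-y', 52, array([ 0.012, -0.085,  0.012]), array([ 0.033, -0.074,  0.042]))]
small [('-x', 2, array([-0.084, -0.034,  0.012]), array([-0.081, -0.034,  0.017])), ('+y', 102, array([0.016, 0.07 , 0.013]), array([0.046, 0.088, 0.047]))]
middle [('-y', 60, array([-0.037, -0.088,  0.013]), array([-0.017, -0.074,  0.041]))]
```

```bash
python3 -m inch '0.5 -2 1 0 0 8.5 7.5; 1 -4 2 0 0 17 7.5; 1.5 -6 3 0 0 25.5 7.5; 2 -8.5 4 0 0 34 7.5; 2.5 -11 5.5 0 0 42.5 7.5; 3 -13 6.5 0 0 51 7.5; 3.5 -15 7.5 0 0 59.5 7.5; 4 -17 8.5 0 0 68 7.5; 4.45 -19.25 9.6 0 0 76.5 7.5; 4.45 -19.25 9.6 0 0 85 7.5' 60
python3 - <<'E'
from h import *
from scipy.spatial.transform import Rotation as Ro
o=bot.get_obs();print(o['ee_pos'],o['eef_rot'],o['qpos'],Ro.from_euler('xyz',o['eef_rot']).as_matrix())
cap('wrist','w1.png')
E
```

```text
time_s: 1.15
ee_pos: [0.4524, 0.0453, 0.0998]
eef_rot: [-3.141, 0.007, 0.082]
contact_force: [0.4, -0.2, -1.4]
grip_width: 0.075
grip_force: 0.0
[0.45242926 0.04530686 0.09976814] [-3.14050159  0.00702479  0.08209638] [-0.44028121  0.55387617  0.40460207  2.14235708 -0.42510951  0.52912268
 -1.20566698] [[ 9.96607394e-01  8.19965087e-02 -7.09053958e-03]
 [ 8.20021728e-02 -9.96632019e-01  5.11332391e-04]
 [-7.02473131e-03 -1.09103729e-03 -9.99974731e-01]]
```

View pics/w1.png

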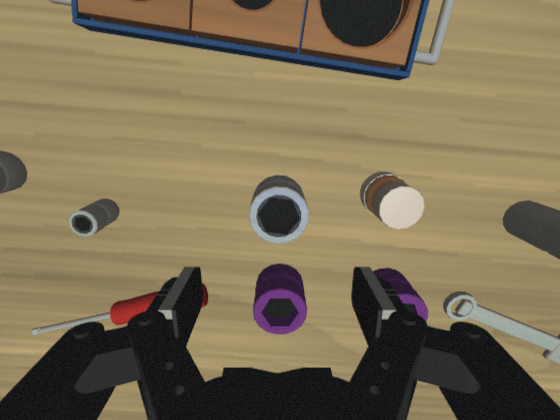

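The wrist view shows the grey large socket at (279,213), centred between the fingers, with the purple ones at (280,300) and (400,295) clear of the closing line. I'll descend and grip.

```bash
python3 -m inch '0 0 0 0 0 0 7.5; 0 0 2 0 0 0 7.5; 0 0 4 0 0 0 7.5; 0 0 6 0 0 0 7.5; 0 0 7 0 0 0 7.5; 0 0 8 0 0 0 7.5; 0 0 8 0 0 0 7.5; 0 0 8 0 0 0 4; 0 0 8 0 0 0 4; 0 0 8 0 0 0 4' 60
python3 -m inch '0 0 0 0 0 0 4; 0 0 0 0 0 0 4; 0 0 0 0 0 0 4; 0 0 -1 0 0 0 4; 0 0 -2 0 0 0 4; 0 0 -3 0 0 0 4; 0 0 -4 0 0 0 4; 0 0 -5 0 0 0 4; 0 0 -6 0 0 0 4; 0 0 -6 0 0 0 4'
```

```text
time_s: 2.2
ee_pos: [0.458, 0.0447, 0.0217]
eef_rot: [-3.142, -0.001, 0.088]
contact_force: [0.2, -0.3, -0.6]
grip_width: 0.0402
grip_force: 0.0
time_s: 3.2
ee_pos: [0.4585, 0.0447, 0.0825]
eef_rot: [-3.141, -0.003, 0.087]
contact_force: [-0.2, -0.1, -0.1]
grip_width: 0.0402
grip_force: 0.0
```

The fingers closed to 40 mm with no force, so the grasp missed. I'll look.

```bash
python3 - <<'E'
from h import *
c,W=cap('side','s2.png'); cap('wrist','w2.png')
m=np.zeros(W.shape[:2],bool)
q=(abs(W[...,2]-.05)<.006)&(abs(W[...,0]-.46)<.06)&(abs(W[...,1]-.045)<.06)
l,lab,st,_=cv2.connectedComponentsWithStats(q.astype(np.uint8))
for k in range(1,l):
    if st[k,4]>40:
        p=W[lab==k]; print(st[k],cv2.minEnclosingCircle(p[:,:2].astype(np.float32)),np.median(p[:,2]))
E
python3 -c "
import cv2,numpy as np
a=cv2.imread('pics/s2.png');b=cv2.imread('pics/w2.png')
cv2.imwrite('pics/c2.png',np.hstack([cv2.resize(a[100:310,180:380],(400,420)),b[:, 80:480]]))"
```

```text
[272 221  25  21 300] ((0.4546537697315216, 0.04438043758273125), 0.025595616549253464) 0.05111747265184025
```

View pics/c2.png

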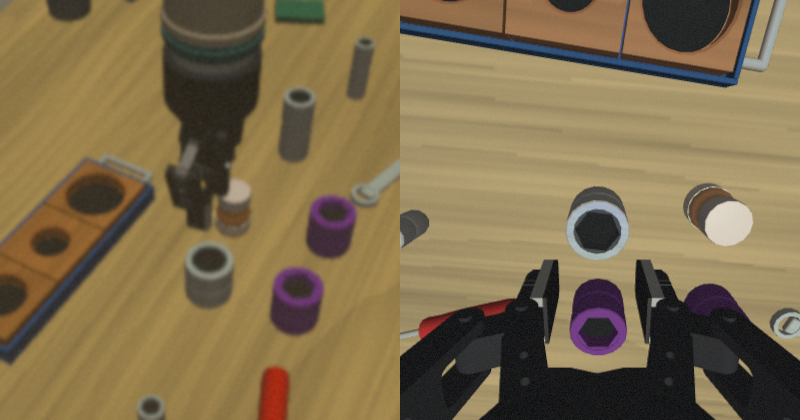

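Run:
```python
from h import *
o=bot.get_obs(); tcp=o['ee_pos']; print(tcp,o['eef_rot'])
for n in ['wrist','side','scene']:
    c,W=cap(n); K=np.array(c['K'])
    pts=np.array([tcp,tcp+[0,0,.019],[tcp[0],tcp[1],.05],[.457,.0445,.05]])
    print(n,K[0,0],cv2.projectPoints(pts,np.array(c['rvec'],float),np.array(c['tvec'],float),K,None)[0].reshape(-1,2).round(0).tolist())
    q=(W[...,2]>.07)&(W[...,2]<.12)&(abs(W[...,0]-tcp[0])<.09)&(abs(W[...,1]-tcp[1])<.09)
    l,lab,st,_=cv2.connectedComponentsWithStats(q.astype(np.uint8))
    for k in range(1,l):
        if st[k,4]>40: p=W[lab==k]; print(st[k],p.min(0).round(3),p.max(0).round(3),p[p[:,2]<p[:,2].min()+.012].mean(0).round(3))
```

```text
[0.45764251 0.04472064 0.08137054] [-3.14144669e+00 -5.75709941e-04  8.75797911e-02]
wrist 303.7433911007929 [[275.0, 246.0], [275.0, 260.0], [275.0, 229.0], [275.0, 230.0]]
side 403.0912389453458 [[283.0, 219.0], [283.0, 212.0], [283.0, 230.0], [283.0, 230.0]]
scene 384.03639585890596 [[299.0, 188.0], [299.0, 182.0], [299.0, 198.0], [298.0, 198.0]]
```

Run:
```python
from h import *
c,W=cap('wrist')
for u,v in [(235,265),(235,300),(222,310),(318,265),(320,300),(335,310),(275,230),(278,205)]: print('w',u,v,W[v,u].round(3))
c,W=cap('side')
for u,v in [(280,208),(279,211),(280,200),(270,195),(273,185),(288,190),(285,225)]: print('s',u,v,W[v,u].round(3))
```

```text
w 235 265 [0.466 0.064 0.125]
w 235 300 [0.449 0.063 0.13 ]
w 222 310 [0.46  0.066 0.152]
w 318 265 [0.469 0.024 0.125]
w 320 300 [0.457 0.023 0.136]
w 335 310 [0.471 0.024 0.163]
w 275 230 [0.451 0.044 0.036]
w 278 205 [0.475 0.044 0.048]
s 280 208 [0.449 0.077 0.145]
s 279 211 [0.451 0.076 0.135]
s 280 200 [0.44  0.096 0.186]
s 270 195 [0.455 0.102 0.196]
s 273 185 [0.449 0.103 0.22 ]
s 288 190 [0.438 0.071 0.187]
s 285 225 [0.461 0.029 0.046]
```

Run:
```python
from h import *
print(bot.pinch_z, bot.get_obs()['ee_pos'])
for n in ['wrist','side','scene']:
    c,W=cap(n)
    q=(W[...,2]>.075)&(W[...,2]<.16)&(abs(W[...,0]-.457)<.07)&(abs(W[...,1]-.0447)<.08)
    for s,nm in ((1,'+y'),(-1,'-y')):
        p=W[q&(s*(W[...,1]-.0447)>0)]
        if len(p)<20: continue
        z0=np.sort(p[:,2])[5]; print(n,nm,len(p),'zmin',z0.round(4))
        for a in (0,.01,.02):
            b=p[(p[:,2]>=z0+a)&(p[:,2]<z0+a+.01)]
            if len(b): print('  ',a,len(b),b.min(0).round(3),b.max(0).round(3))
```

```text
-0.0187 [0.45718698 0.04443996 0.08071091]
wrist +y 2068 zmin 0.1158
   0 227 [0.444 0.062 0.116] [0.467 0.077 0.126]
   0.01 424 [0.444 0.062 0.126] [0.467 0.078 0.136]
   0.02 505 [0.444 0.062 0.136] [0.467 0.078 0.146]
wrist -y 2060 zmin 0.116
   0 241 [0.448 0.01  0.116] [0.471 0.025 0.126]
   0.01 413 [0.448 0.01  0.126] [0.471 0.025 0.136]
   0.02 512 [0.447 0.01  0.136] [0.471 0.025 0.146]
side +y 123 zmin 0.1236
   0 43 [0.443 0.061 0.124] [0.46  0.078 0.133]
   0.01 48 [0.444 0.062 0.134] [0.461 0.079 0.143]
   0.02 25 [0.444 0.063 0.144] [0.461 0.079 0.153]
side -y 108 zmin 0.1197
   0 27 [0.448 0.021 0.12 ] [0.461 0.025 0.13 ]
   0.01 31 [0.447 0.016 0.13 ] [0.46  0.025 0.14 ]
   0.02 19 [0.448 0.016 0.14 ] [0.456 0.023 0.149]
scene +y 90 zmin 0.1247
   0 22 [0.461 0.067 0.125] [0.468 0.078 0.134]
   0.01 30 [0.442 0.064 0.136] [0.469 0.079 0.145]
   0.02 23 [0.459 0.067 0.145] [0.469 0.079 0.155]
scene -y 85 zmin 0.1241
   0 21 [0.45  0.013 0.124] [0.472 0.025 0.134]
   0.01 24 [0.454 0.013 0.134] [0.473 0.025 0.144]
   0.02 25 [0.456 0.013 0.145] [0.474 0.025 0.154]
```

All three cameras put the fingertips about 35 mm above the reported TCP, while x and y agree. So the first grasp closed above the socket. I'll go lower by that amount.

```bash
python3 -m inch '0 0 0 0 0 0 7.5; 0 0 0 0 0 0 7.5; 0 0 0 0 0 0 7.5; 0 0 1.5 0 0 0 7.5; 0 0 3 0 0 0 7.5; 0 0 4.5 0 0 0 7.5; 0 0 6 0 0 0 7.5; 0 0 7 0 0 0 7.5; 0 0 7.5 0 0 0 7.5; 0 0 7.5 0 0 0 7.5'
python3 -m inch '0 0 0.5 0 0 0 7.5; 0 0 1 0 0 0 7.5; 0 0 1.5 0 0 0 7.5; 0 0 2 0 0 0 7.5; 0 0 2 0 0 0 7.5; 0 0 2 0 0 0 4; 0 0 2 0 0 0 4; 0 0 2 0 0 0 4; 0 0 2 0 0 0 4; 0 0 2 0 0 0 4'
```

```text
time_s: 4.7
ee_pos: [0.4573, 0.0444, 0.0057]
eef_rot: [-3.142, 0.001, 0.087]
contact_force: [0.5, 0.4, 0.3]
grip_width: 0.0751
grip_force: 0.0
time_s: 5.7
ee_pos: [0.4577, 0.0445, -0.0134]
eef_rot: [-3.141, -0.001, 0.087]
contact_force: [-0.5, -0.4, 6.0]
grip_width: 0.0464
grip_force: 61.4
```

```bash
python3 -m inch '0 0 -1.5 0 0 0 4; 0 0 -3.5 0 0 0 4; 0 0 -6 0 0 0 4; 2 0.8 -6 0 0 0 4; 5 2 -6 0 0 0 4; 8 3.2 -6 0 0 0 4; 11 4.4 -6 0 0 0 4; 13.5 5.4 -6 0 0 0 4; 15.25 6.1 -6 0 0 0 4; 15.25 6.1 -6 0 0 0 4'
python3 - <<'E'
from h import *
cap('wrist','w3.png'); c,W=cap('side'); s=c['frame'][:,:,::-1]
print(bot.get_obs()['ee_pos'],bot.get_obs()['grip_force'])
a=cv2.imread('pics/w3.png')
cv2.imwrite('pics/c3.png',np.hstack([cv2.resize(s[80:290,130:330],(400,420)),a[:,80:480]]))
_,W=cap('wrist')
q=(W[...,2]<.0245)&(W[...,2]>.006)
l,lab,st,cc=cv2.connectedComponentsWithStats(q.astype(np.uint8))
for k in range(1,l):
    if st[k,4]>200: p=W[lab==k]; print(st[k],np.round(cv2.minEnclosingCircle(p[:,:2].astype(np.float32))[0],4),cv2.minEnclosingCircle(p[:,:2].astype(np.float32))[1])
E
```

```text
time_s: 6.7
ee_pos: [0.6172, -0.0043, 0.0457]
eef_rot: [3.14, -0.002, 0.087]
contact_force: [-0.6, 0.3, -3.0]
grip_width: 0.0468
grip_force: 62.3
[ 0.61347646 -0.00274982  0.04528307] 62.34849572181702
[   0  119  379  160 8241] [0.6165 0.0621] 0.13696816563606262
[   0  157   83   81 4873] [0.6247 0.1564] 0.029190704226493835
[ 229  185   97   69 3489] [ 0.6158 -0.0042] 0.03376371040940285
[ 129  186   64   60 2774] [0.62   0.0759] 0.022007733583450317
[295 358  36  11 203] [ 0.4834 -0.0472] 0.015639491379261017
[  7 381  33  21 274] [0.4409 0.2058] 0.008923227898776531
```

View pics/c3.png

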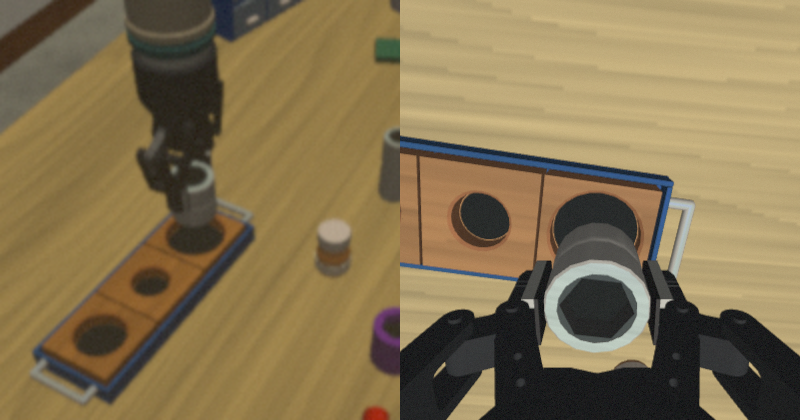

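The large socket hangs upright in the grip at (600,300) in the right half, directly before and above its well at (595,230). Remeasured well centres match to 1 mm. Now lower and release.

```bash
python3 -m inch '0 0 1 0 0 0 4; 0 0 2 0 0 0 4; 0 0 3 0 0 0 4; 0 0 3.7 0 0 0 4; 0 0 4.2 0 0 0 4; 0 0 4.5 0 0 0 4; 0 0 4.7 0 0 0 4; 0 0 4.7 0 0 0 4; 0 0 4.7 0 0 0 4; 0 0 4.7 0 0 0 4'
python3 -m inch '0 0 0 0 0 0 7; 0 0 0 0 0 0 7; 0 0 0 0 0 0 7; 0 0 0 0 0 0 7; 0 0 -2 0 0 0 7; 0 0 -4 0 0 0 7; 0 0 -6 0 0 0 7; 0 0 -8 0 0 0 7; 0 0 -9 0 0 0 7; 0 0 -9 0 0 0 7'
python3 - <<'E'
from h import *
for n in ['side','scene']:
    _,W=cap(n)
    q=(W[...,2]>.045)&(W[...,2]<.075)&(np.hypot(W[...,0]-.615,W[...,1]+.0035)<.045)
    p=W[q]; print(n,len(p),cv2.minEnclosingCircle(p[p[:,2]>.056][:,:2].astype(np.float32)),np.percentile(p[:,2],[50,90,98]))
E
```

```text
time_s: 7.85
ee_pos: [0.615, -0.0029, -0.0006]
eef_rot: [3.142, -0.001, 0.087]
contact_force: [-0.3, 0.4, -2.9]
grip_width: 0.0464
grip_force: 62.6
time_s: 8.85
ee_pos: [0.6159, -0.003, 0.0905]
eef_rot: [3.141, -0.003, 0.087]
contact_force: [-0.9, 0.4, -0.3]
grip_width: 0.0699
grip_force: 0.0
side 411 ((0.6116474866867065, -0.003139340318739414), 0.02547631971538067) [0.05938834 0.06439389 0.06539429]
scene 413 ((0.6146914958953857, -0.0010953425662592053), 0.02444394677877426) [0.05865451 0.06284426 0.06400275]
```

Large socket is seated (top at 62 mm). Next is the small one, with the tool turned back.

```bash
python3 -m inch '-1 -1.5 0 0 0 -8.5 5; -3 -4 0 0 0 -17 5; -5 -7 0 0 0 -25.5 5; -7 -10 0 0 0 -34 5; -9 -13 0 0 0 -42.5 5; -11 -16 0 0 0 -51 5; -13 -19 0 0 0 -59.5 5; -15 -21 0 0 0 -68 5; -16.25 -22.5 0 0 0 -76.5 5; -16.25 -22.5 1 0 0 -85 5'
python3 - <<'E'
from h import *
c,W=cap('wrist','w4.png'); print(bot.get_obs()['ee_pos'],bot.get_obs()['eef_rot'])
for c0,h in (((.433,.2065),.04),((.464,.2925),.045)):
    q=(abs(W[...,2]-h)<.005)&(np.hypot(W[...,0]-c0[0],W[...,1]-c0[1])<.035)
    p=W[q]; print(len(p),len(p) and cv2.minEnclosingCircle(p[:,:2].astype(np.float32)))
q=(W[...,2]>.075)&(W[...,2]<.15)&(np.hypot(W[...,0]-.433,W[...,1]-.2065)<.06); p=W[q]
z=np.sort(p[:,2])[8]; p=p[p[:,2]<z+.02]; print('tips',z,p.min(0),p.max(0))
E
```

```text
time_s: 9.95
ee_pos: [0.4305, 0.2099, 0.0788]
eef_rot: [-3.14, -0.001, 1.582]
contact_force: [0.3, -0.4, -0.8]
grip_width: 0.0501
grip_force: 0.0
[0.43083013 0.20806485 0.07725657] [-3.13822430e+00  3.10435096e-04  1.58541804e+00]
535 ((0.4316871762275696, 0.20484425127506256), 0.011964870616793633)
1549 ((0.4627891182899475, 0.2916510999202728), 0.01812679134309292)
tips 0.1154184952698306 [0.3911961  0.19687059 0.11461466] [0.46871456 0.22083948 0.13540135]
```

View pics/w4.png

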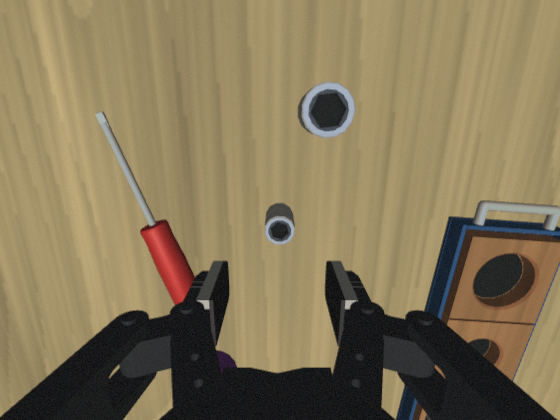

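The wrist view shows the small socket at (280,228), centred between the fingers; the middle one at (327,110) is well clear. Descend and grip.

```bash
python3 -m inch '0 0 1.5 0 0 0 5; 0 0 3 0 0 0 5; 0 0 4.5 0 0 0 5; 0 0 6 0 0 0 5; 0 0 7.5 0 0 0 5; 0 0 8.5 0 0 0 5; 0 0 9.2 0 0 0 5; 0 0 9.2 0 0 0 5; 0 0 9.2 0 0 0 1.5; 0 0 9.2 0 0 0 1.5' 40
python3 -m inch '0 0 0 0 0 0 1.5; 0 0 0 0 0 0 1.5; 0 0 0 0 0 0 1.5; 0 0 0 0 0 0 1.5; 0 0 -1 0 0 0 1.5; 0 0 -2.5 0 0 0 1.5; 0 0 -4 0 0 0 1.5; 0 0 -5.5 0 0 0 1.5; 0 0 -7 0 0 0 1.5; 0 0 -7 0 0 0 1.5'
```

```text
time_s: 11.0
ee_pos: [0.4335, 0.2072, -0.0124]
eef_rot: [3.141, -0.0, 1.57]
contact_force: [-0.1, -0.2, 3.9]
grip_width: 0.0223
grip_force: 42.1
time_s: 12.0
ee_pos: [0.4344, 0.2077, 0.0589]
eef_rot: [3.138, -0.002, 1.571]
contact_force: [-0.0, -0.2, -0.6]
grip_width: 0.0225
grip_force: 39.2
```

```bash
python3 -m inch '-1 1.5 0 0 0 0 1.5; -3 4 0 0 0 0 1.5; -5 7 0 0 0 0 1.5; -7 10 0 0 0 0 1.5; -9 13 0 0 0 0 1.5; -11 16 0 0 0 0 1.5; -13.05 18.65 0 0 0 0 1.5; -13.05 18.65 1 0 0 0 1.5; -13.05 18.65 2 0 0 0 1.5; -13.05 18.65 2 0 0 0 1.5'
python3 - <<'E'
from h import *
o=bot.get_obs();print(o['ee_pos'],o['eef_rot'])
c,W=cap('wrist','w5.png')
q=(W[...,2]>.06)&(W[...,2]<.11)&(np.hypot(W[...,0]-.6195,W[...,1]-.0763)<.025); p=W[q]
z=np.percentile(p[:,2],97); print(len(p),z,cv2.minEnclosingCircle(p[abs(p[:,2]-.088)<.006][:,:2].astype(np.float32)))
E
```

```text
time_s: 13.0
ee_pos: [0.6166, 0.0775, 0.0346]
eef_rot: [-3.136, -0.0, 1.572]
contact_force: [-0.8, 0.5, -0.1]
grip_width: 0.0222
grip_force: 39.3
[0.61660582 0.07747997 0.03462785] [-3.13581154e+00 -2.44306676e-04  1.57199437e+00]
5364 0.1073449992278391 ((0.6182726621627808, 0.08320645242929459), 0.022915486246347427)
```

View pics/w5.png

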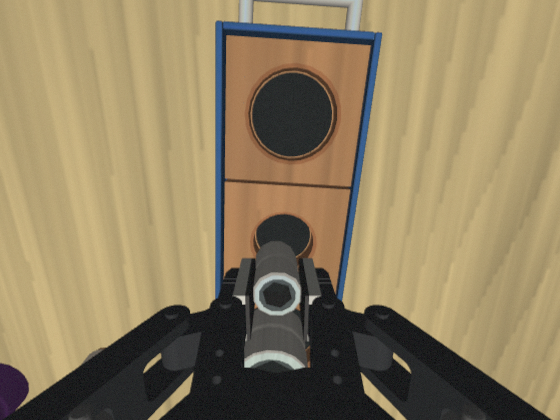

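The small socket is upright at (277,292), over its well at (283,240). Lower and release.

```bash
python3 -m inch '0 0 0 0 0 0 1.5; 0 0 0.5 0 0 0 1.5; 0 0 1.2 0 0 0 1.5; 0 0 2 0 0 0 1.5; 0 0 2.7 0 0 0 1.5; 0 0 3.2 0 0 0 1.5; 0 0 3.5 0 0 0 1.5; 0 0 3.7 0 0 0 1.5; 0 0 3.7 0 0 0 1.5; 0 0 3.7 0 0 0 1.5'
python3 -m inch '0 0 0 0 0 0 4.5; 0 0 0 0 0 0 4.5; 0 0 0 0 0 0 4.5; 0 0 0 0 0 0 4.5; 0 0 -2 0 0 0 4.5; 0 0 -4 0 0 0 4.5; 0 0 -6 0 0 0 4.5; 0 0 -8 0 0 0 4.5; 0 0 -10 0 0 0 4.5; 0 0 -10 0 0 0 4.5'
python3 - <<'E'
from h import *
for n in ['side','scene']:
    _,W=cap(n)
    q=(W[...,2]>.035)&(W[...,2]<.07)&(np.hypot(W[...,0]-.6195,W[...,1]-.0763)<.03)
    p=W[q]; print(n,len(p),cv2.minEnclosingCircle(p[p[:,2]>.046][:,:2].astype(np.float32)),np.percentile(p[:,2],[50,90,98]))
E
```

```text
time_s: 14.05
ee_pos: [0.62, 0.0766, 0.0003]
eef_rot: [3.141, -0.0, 1.571]
contact_force: [0.5, 0.6, -0.5]
grip_width: 0.0224
grip_force: 39.4
time_s: 15.05
ee_pos: [0.6221, 0.0768, 0.103]
eef_rot: [3.136, -0.001, 1.571]
contact_force: [-0.1, -0.1, 0.0]
grip_width: 0.0451
grip_force: 0.0
side 147 ((0.6176602244377136, 0.07435282319784164), 0.012902209535241127) [0.04993724 0.05395948 0.05505866]
scene 129 ((0.6209536194801331, 0.07592621445655823), 0.011711246334016323) [0.04917372 0.05259211 0.05391563]
```

```bash
python3 -m inch '1.5 -1 0 0 0 0 6; 4 -3 0 0 0 0 6; 7.5 -5.5 0 0 0 0 6; 11 -8 0 0 0 0 6; 14.5 -10.5 0 0 0 0 6; 18 -13 0 0 0 0 6; 20.5 -15 0 0 0 0 6; 21.6 -15.6 0 0 0 0 6; 21.6 -15.6 1 0 0 0 6; 21.6 -15.6 2 0 0 0 6'
python3 -m inch '0 0 0 0 0 0 6; 0 0 1 0 0 0 6; 0 0 2.5 0 0 0 6; 0 0 4 0 0 0 6; 0 0 5.5 0 0 0 6; 0 0 7 0 0 0 6; 0 0 8.3 0 0 0 6; 0 0 9.2 0 0 0 6; 0 0 9.2 0 0 0 6; 0 0 9.2 0 0 0 6'
python3 -m inch '0 0 0 0 0 0 2.8; 0 0 0 0 0 0 2.8; 0 0 0 0 0 0 2.8; 0 0 0 0 0 0 2.8; 0 0 0 0 0 0 2.8; 0 0 -1 0 0 0 2.8; 0 0 -2.5 0 0 0 2.8; 0 0 -4.5 0 0 0 2.8; 0 0 -7 0 0 0 2.8; 0 0 -7 0 0 0 2.8' 50
```

```text
time_s: 16.15
ee_pos: [0.4644, 0.2913, 0.0791]
eef_rot: [3.141, 0.001, 1.57]
contact_force: [-0.1, -0.3, 1.0]
grip_width: 0.0602
grip_force: 0.0
time_s: 17.15
ee_pos: [0.464, 0.2924, -0.0119]
eef_rot: [3.141, -0.0, 1.57]
contact_force: [-0.4, -0.5, -1.1]
grip_width: 0.06
grip_force: 0.0
time_s: 18.15
ee_pos: [0.4659, 0.2938, 0.0613]
eef_rot: [3.136, -0.003, 1.571]
contact_force: [1.4, -0.2, -1.8]
grip_width: 0.0342
grip_force: 50.0
```

```bash
python3 -m inch '-1 1 0 0 0 0 2.8; -3 3.5 0 0 0 0 2.8; -5.5 6.5 0 0 0 0 2.8; -8 9.5 0 0 0 0 2.8; -10.5 12.5 0 0 0 0 2.8; -12.5 15 0 0 0 0 2.8; -13.6 16.1 0 0 0 0 2.8; -13.6 16.1 1 0 0 0 2.8; -13.6 16.1 2 0 0 0 2.8; -13.6 16.1 2 0 0 0 2.8'
python3 -m inch '0 0 0 0 0 0 2.8; 0 0 0.5 0 0 0 2.8; 0 0 1.2 0 0 0 2.8; 0 0 2 0 0 0 2.8; 0 0 2.7 0 0 0 2.8; 0 0 3.2 0 0 0 2.8; 0 0 3.5 0 0 0 2.8; 0 0 3.7 0 0 0 2.8; 0 0 3.7 0 0 0 2.8; 0 0 3.7 0 0 0 2.8'
```

```text
time_s: 19.15
ee_pos: [0.6208, 0.1584, 0.0354]
eef_rot: [-3.135, -0.0, 1.574]
contact_force: [-0.0, 0.5, -2.7]
grip_width: 0.0343
grip_force: 50.2
time_s: 20.15
ee_pos: [0.625, 0.1566, 0.0013]
eef_rot: [3.141, -0.0, 1.571]
contact_force: [-0.4, -0.1, -1.3]
grip_width: 0.0344
grip_force: 50.3
```

```bash
python3 -m inch '0 0 0 0 0 0 6; 0 0 0 0 0 0 6; 0 0 0 0 0 0 6; 0 0 0 0 0 0 6; 0 0 -2 0 0 0 6; 0 0 -4 0 0 0 6; 0 0 -6 0 0 0 6; 0 0 -8 0 0 0 6; 0 0 -10 0 0 0 6; 0 0 -12 0 0 0 6'
python3 - <<'E'
from h import *
for n in ['side','scene']:
    _,W=cap(n,n+'9.png')
    for nm,c0,h,R in (('mid',(.6245,.1561),.057,.035),('small',(.6195,.0763),.052,.03),('large',(.615,-.0035),.062,.04),('slim',(.428,-.3285),.08,.03),('wide',(.459,-.1875),.085,.035)):
        q=(abs(W[...,2]-h)<.006)&(np.hypot(W[...,0]-c0[0],W[...,1]-c0[1])<R)
        p=W[q]; print(n,nm,len(p),np.array(cv2.minEnclosingCircle(p[:,:2].astype(np.float32))[0])-c0,np.percentile(p[:,2],[50,95]))
E
```

```text
time_s: 21.15
ee_pos: [0.6247, 0.1565, 0.122]
eef_rot: [3.142, -0.0, 1.571]
contact_force: [0.1, -0.8, -1.2]
grip_width: 0.06
grip_force: 0.0
side mid 209 [-0.00077822 -0.0003807 ] [0.05782395 0.05982576]
side small 98 [-0.00129553 -0.00161043] [0.05223585 0.05456284]
side large 249 [-0.00219046  0.00063235] [0.06289012 0.06488179]
side slim 67 [-1.47490501e-05 -1.83958077e-03] [0.08011314 0.08305088]
side wide 142 [-0.00157879 -0.00080477] [0.08554287 0.0882431 ]
scene mid 161 [0.00127611 0.00169229] [0.05644112 0.05826608]
scene small 84 [ 0.00081072 -0.00018301] [0.05124925 0.05328002]
scene large 243 [-9.34839249e-06  2.67444389e-03] [0.06155822 0.06373014]
scene slim 53 [0.00103626 0.00171444] [0.07892737 0.08133466]
scene wide 111 [0.00010674 0.00131577] [0.08391865 0.08629591]
```

View pics/side9.png

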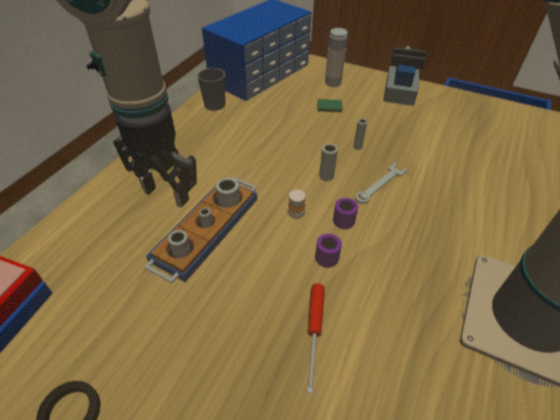

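The three sockets stand in their wells at (228,190), (205,216) and (179,243). The deep sockets at (360,133) and (328,162) have not moved, and the gripper is clear.

```bash
python3 -c "
from station import bot
print(bot.sign_off())"
```

```text
the job is handed in; nothing more can be done
None
```

All three short sockets stand upright in the wells of their own size (within about 3 mm of centre by camera), both deep sockets are where they started, and the job was handed in at about 21 s; the hand-in returned no verdict.

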